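Take down the check weights and put each back in its case

ROBOT

A 6-joint arm with a two-finger parallel gripper is mounted at the origin on the work surface; the furniture and walls round the work are solid. World frame = base frame: x ahead of the robot, y to its left, z up, the work surface at z = 0. Lengths are in m, angles in rad, forces in N, time in s.
With the tool pointing down it reaches from about 0.375 to 0.975 m from the base axis. Payload 3.8 kg.
Tool frame: the origin (TCP) lies midway between the tips of the shut fingers; the grasp point (between the pads) lies 19 mm behind it; z points along the fingers, y is the line along which they close (so a half turn about z gives the same grasp; the last joint's range is limited). The gripper opens to 85 mm and grips with 20 to 120 N. Pads are 22 mm wide; open, the fingers measure 114 mm over their backs; the gripper's body (76 mm by 85 mm) begins 54 mm behind the grasp point. The pads swing forward as they close: fully open they stand 13 mm farther back than shut.
Start: joints at [1.184, 0.264, 1.604, -0, 1.274, -0.037], TCP at [0.231, 0.634, 0.231] pointing down, gripper open.
Joint ranges: [-2.63, 2.63], [-0.94, 2.18], [0.31, 2.57], [-1.31, 4.45], [0, 2.66], [-2.55, 2.55]. Speed limits (rad/s): [2.57, 2.57, 3.14, 3.14, 3.14, 3.14].

INTERFACE

Orientations are given as a rotation vector (axis times angle).
In Python, from workcell import status, read_camera, workorder, masks_of gives the robot as it stands.
- The arm moves only by the tool drive_tool, never from a script. Its argument "rows" is a list of rows, each a list of 7 numbers: the turn, a rotation vector about the tool's x, y, z in degrees, then the shift along the tool's x, y, z in m, then the opening, from 0 (shut) to 1 (fully open). In form: [[ax, ay, az, tx, ty, tz, claw], ...]. A call has 1 to 8 rows; each row shifts and turns the commanded pose from where the row before left it, along the tool's axes as they then stand; what a row does not reach is not made up. A row lasts 1/12 s, in which the tool goes at most 41.7 mm and 7.16 degrees, less where a joint would pass 70% of its speed; a pose out of reach is approached as far as the arm can. A call is refused whole if a number of a shift passes 0.0417 or a number of a turn 7.16, either way. A call with a gripper value outside its range is refused whole. The fingers move at their own pace and stop on an object; "force" is the grip in N (left out, the last holds). Time passes only in rows, so rows that do not move let the fingers close. It gives the time, the measured TCP pose, the force, the opening and the grip force at its end, in the units of the state.
- status.read_state(): the state, without advancing time (a new reading comes with each control period).
- read_camera(name): name is "scene" or "top"; returns a dict with "color" (420x560x3 uint8, red, green, blue), "intrinsics" (3x3 intrinsics, pixels), "world_from_camera" (4x4, takes a point from camera to world coordinates). Camera axes: x right, y up, looking along -z (the intrinsics and any distortion apply to the point x, -y, -z); pixel columns grow to the right and rows downward; lengths in m; the calibration is good to about 2 mm. A picture is of the moment at which its call begins. There is no depth.
- workorder.finish_job(): hands the job in; it is judged then, once.
Trained networks look in a picture, given as the dict that the camera call returned (one of the last four; its "shot" number tells which), for a name from the list of things; names that differ only in an ending like _2 or _b are one class to them, and where a whole thing is asked for, a point or a joint stands for the part that bears it (a point fixed in the world has none). Each returns a list of dicts, best first, with "score" (0 to 1); they miss things now and then, are a little off and sometimes report something else, mostly with a low value. They report only what shows in the picture. A call takes as long as a camera call. They do not tell look-alikes from the thing itself.
- masks_of(picture, name): "mask" (420x560 bool, what is visible of it) and "bbox" ([left, top, right, bottom] in pixels, round what is visible of it).
The state is a dict: "time": time; "q": joint angles; "joint_vel": joint speeds; "joint_torque": joint torques, N m; "tool_pos": TCP position; "tcp_rot": TCP orientation; "wrist_force": force on the tool from outside, world axes, zero at the start; "torque": the same for the moment, N m; "width": opening from 0.0 (shut) to 1.0 (fully open); "grip_force": force on a finger pad.
Only numpy, scipy, OpenCV 4.12 (cv2) and the standard library are available. Lean on these libraries where they do the work, as an engineer would, in place of code of your own. Each camera call takes 0.05 s, during which the arm holds its last target. There are 200 camera calls.

TASK

The balance check is finished: take the stack of four steel disc weights down from the pocket balance, one at a time from the top, and put each straight into its own open round case, the one whose well fits its diameter, so that it stands flat on the felt. Lower the weights in gently, without dropping or tipping any, and leave the balance, the cases and the watch glass standing where they are.

Things in the scene. Friction and masses are not known exactly. Their poses are not given: they have to be found in the camera images.
- weight_50: Polished stainless steel disc weight (50 g), a plain flat upright cylinder, diameter 20 mm, height 20.0 mm; smallest, top of the stack at the start. Origin: centre of its underside, z axis = cylinder axis, up. It slips out straight up; nothing locks the stack together.
- weight_100: Polished stainless steel disc weight (100 g), a plain flat upright cylinder, diameter 32 mm, height 15.5 mm; second smallest, second from the top. Origin: centre of its underside, z axis = cylinder axis, up. It slips out straight up; nothing locks the stack together.
- weight_200: Polished stainless steel disc weight (200 g), a plain flat upright cylinder, diameter 44 mm, height 16.4 mm; second largest, third from the top. Origin: centre of its underside, z axis = cylinder axis, up. It slips out straight up; nothing locks the stack together.
- weight_500: Polished stainless steel disc weight (500 g), a plain flat upright cylinder, diameter 58 mm, height 23.7 mm; largest, bottom of the stack, standing on the balance pan. Origin: centre of its underside, z axis = cylinder axis, up. It slips out straight up; nothing locks the stack together.
- case_50: Open round black case base for the 20 mm weight, loose, about 120 g, 42 mm across, 10 mm high. Centred round well with blue felt floor: diameter 29 mm, flared to 35 mm at the mouth; floor 5 mm and rim 10 mm above the table. Fingers do not fit in beside the weight, which sticks out above the rim: hold its upper part. Origin: centre of underside, z up.
- case_100: Open round black case base for the 32 mm weight, loose, about 120 g, 54 mm across, 10 mm high. Centred round well with blue felt floor: diameter 41 mm, flared to 47 mm at the mouth; floor 5 mm and rim 10 mm above the table. Fingers do not fit in beside the weight, which sticks out above the rim: hold its upper part. Origin: centre of underside, z up.
- case_200: Open round black case base for the 44 mm weight, loose, about 120 g, 66 mm across, 10 mm high. Centred round well with blue felt floor: diameter 53 mm, flared to 59 mm at the mouth; floor 5 mm and rim 10 mm above the table. Fingers do not fit in beside the weight, which sticks out above the rim: hold its upper part. Origin: centre of underside, z up.
- case_500: Open round black case base for the 58 mm weight, loose, about 120 g, 80 mm across, 10 mm high. Centred round well with blue felt floor: diameter 67 mm, flared to 73 mm at the mouth; floor 5 mm and rim 10 mm above the table. Fingers do not fit in beside the weight, which sticks out above the rim: hold its upper part. Origin: centre of underside, z up.
- balance: Grey pocket balance, loose, 128 x 98 x 18 mm, 320 g, that carries the stack at the start. Origin: centre of its underside; the square pan (82 x 88 mm, top 18 mm above the table) is centred 18 mm along the balance's own +x. It stays where it is.
- watch_glass: Glass watch glass with a small heap of yellow salt, 68 mm across, 8 mm high, loose among the cases; origin: centre of its underside. Only stands by; it stays where it is.
Mind the look-alikes: they are no part of the job. Leave any green look-alike of the case_50 alone.

How it is judged:
By the outcome, as a careful person would: the job done as asked, in the order asked, and still so for the second after the job is handed in, with the robot touching nothing.
It also fails if it takes over 99 s, if anything falls off the work surface, if the arm or the gripper's body presses on something with over 40 N, if the wrist force passes 120 N, or if a joint passes its speed limit or range.

## Working session

There is one attempt and no reset: what is moved stays moved. The work goes in short steps, Python scripts to look and compute and a tool call to move; the robot and the scene stay as the last step left them, time stands still between calls to the robot, and variables do not carry over. Pictures are saved under pics/ and viewed, at most 14 in all, crops included, and the job is handed in when it is done.

Besides the shell and the picture viewer there is one more tool, called as a command line: name --pt "numbers of a row" for each row, then --argument value for the rest. drive_tool: Moves the arm, as the interface text tells. Its arguments: {"type":"object","properties":{"rows":{"type":"array"},"force":{"type":"number"}},"required":["rows"]}

```bash
mkdir -p pics; ls; cat > h.py <<'E'
import numpy as np, cv2
from workcell import status, read_camera, workorder, masks_of
def ray(p,u,v):
    K=p["intrinsics"];T=np.array(p["world_from_camera"])
    d=np.linalg.inv(K)@np.array([u,v,1.]);d=T[:3,:3]@np.array([d[0],-d[1],-d[2]])
    return T[:3,3],d
def at(p,u,v,z):
    o,d=ray(p,u,v);return o+d*(z-o[2])/d[2]
def proj(p,X):
    T=np.array(p["world_from_camera"]);c=T[:3,:3].T@(np.array(X)-T[:3,3])
    q=p["intrinsics"]@np.array([c[0],-c[1],-c[2]]);return q[:2]/q[2]
def save(p,n,box=None,s=1):
    im=p["color"][:,:,::-1]
    if box: im=im[box[1]:box[3],box[0]:box[2]]
    cv2.imwrite("pics/"+n,cv2.resize(im,None,fx=s,fy=s,interpolation=cv2.INTER_CUBIC))
E
python3 - <<'E'
from h import *
print(status.read_state())
for c in("scene","top"):
    p=read_camera(c);save(p,c+"0.png")
    print(c,p["intrinsics"],p["world_from_camera"],p.keys())
    for n in "weight_50 weight_100 weight_200 weight_500 case_50 case_100 case_200 case_500 balance watch_glass".split():
        print(n,[(round(float(m["score"]),2),np.array(m["bbox"]).round(0).tolist()) for m in masks_of(p,n)])
E
```

```text
pics
{'time': 0.0, 'q': array([ 1.18408706e+00,  2.64775265e-01,  1.60539158e+00,  1.35847633e-05,
        1.27371844e+00, -3.69078439e-02]), 'joint_vel': array([-2.72732743e-03, -2.85732174e-04,  8.27119097e-05, -9.02165862e-04,
        1.48240518e-03, -2.13237869e-03]), 'joint_torque': array([ 1.84389886e-03, -5.15092385e+01, -3.67326558e+01,  2.13273188e-05,
        1.26670586e-02, -1.44543662e-05]), 'tool_pos': array([0.23105076, 0.6334296 , 0.22993765]), 'tcp_rot': array([-0.54658944, -3.0931738 ,  0.00351593]), 'wrist_force': array([-0.30340045, -0.12102835, -0.79993519]), 'torque': array([-0.05970695,  0.03286254,  0.02370896]), 'grip_force': 0.0, 'width': 0.9979196506858187}
scene [[413.22354016   0.         278.31139863]
 [  0.         413.22354016 209.65189583]
 [  0.           0.           1.        ]] [[ 0.59491749  0.59873516 -0.53627361  0.02681472]
 [-0.80369203  0.43285433 -0.40830901 -0.35551601]
 [-0.01234061  0.673909    0.73871129  0.70062318]
 [ 0.          0.          0.          1.        ]] dict_keys(['color', 'intrinsics', 'world_from_camera', 'shot'])
weight
[... 2679 characters left out ...]
), (0.67, [144.0, 189.0, 160.0, 209.0]), (0.58, [261.0, 153.0, 291.0, 177.0])]
case_100 [(0.82, [179.0, 166.0, 199.0, 188.0]), (0.69, [216.0, 203.0, 252.0, 238.0]), (0.67, [144.0, 189.0, 160.0, 209.0]), (0.58, [261.0, 153.0, 291.0, 177.0])]
case_200 [(0.82, [179.0, 166.0, 199.0, 188.0]), (0.69, [216.0, 203.0, 252.0, 238.0]), (0.67, [144.0, 189.0, 160.0, 209.0]), (0.58, [261.0, 153.0, 291.0, 177.0])]
case_500 [(0.82, [179.0, 166.0, 199.0, 188.0]), (0.69, [216.0, 203.0, 252.0, 238.0]), (0.67, [144.0, 189.0, 160.0, 209.0]), (0.58, [261.0, 153.0, 291.0, 177.0])]
balance [(0.97, [376.0, 224.0, 438.0, 295.0]), (0.65, [261.0, 150.0, 290.0, 179.0])]
watch_glass [(0.71, [138.0, 236.0, 173.0, 265.0])]
```

View pics/scene0.png

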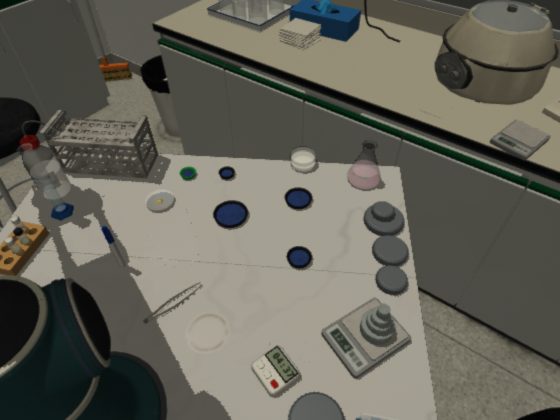

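View pics/top0.png

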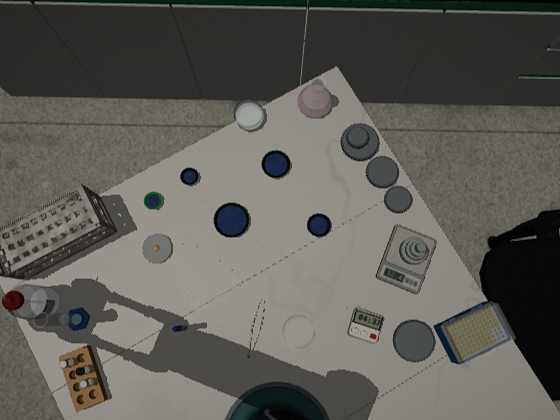

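Scene: the stack stands on the balance at top (410,250) / scene (378,322). The cases in the top view are 500 at (231,220), 200 at (276,164) and 100 at (319,225). For case_50 there are two candidates: a black one at (190,176) and a green one at (153,200). The black one fits the description. The grey lids at right aren't part of the job.

```bash
cat > fit.py <<'E'
from h import *
from scipy.optimize import minimize
S=4
def disc(p,x,y,z,r,h,sh,off):
    t=np.linspace(0,2*np.pi,60)
    P=np.array([proj(p,(x+r*np.cos(a),y+r*np.sin(a),zz)) for zz in(z,z+h) for a in t])
    m=np.zeros(sh,np.uint8);cv2.fillConvexPoly(m,cv2.convexHull(((P-off+.5)*S).astype(np.int32)),1);return m
def fit(p,mask,x0,cyl):
    ys,xs=np.where(mask);off=np.array([xs.min()-12,ys.min()-12]);w=xs.max()-off[0]+12;h=ys.max()-off[1]+12
    sub=np.zeros((h,w),np.uint8);sub[ys-off[1],xs-off[0]]=1
    M=cv2.resize(sub,(w*S,h*S),interpolation=cv2.INTER_NEAREST)>0
    def f(q):
        m=np.zeros(M.shape,np.uint8)
        for z,r,hh in cyl: m|=disc(p,q[0],q[1],z,r,hh,M.shape,off)
        m=m>0;return 1-(m&M).sum()/(m|M).sum()
    s=minimize(f,x0,method="Nelder-Mead",options=dict(initial_simplex=np.array([x0,x0+[.006,0],x0+[0,.006]]),xatol=1e-4,fatol=1e-4))
    return s.x,s.fun
E
cat > m1.py <<'E'
from fit import *
pk={"top":dict(c50=(190,176,21),c100=(319,225,27),c200=(276,164,33),c500=(231,220,40)),
"scene":dict(c50=(227,173,21),c100=(299,257,27),c200=(298,198,33),c500=(231,214,40))}
for c in pk:
    p=read_camera(c);im=p["color"];hsv=cv2.cvtColor(im,cv2.COLOR_RGB2HSV)
    dark=(im.max(2)<75)|((hsv[...,1]>110)&(hsv[...,0]>100)&(hsv[...,0]<135))
    n,L=cv2.connectedComponents(dark.astype(np.uint8))
    for k,(u,v,r) in pk[c].items():
        m=L==L[v,u];x0=at(p,u,v,.008)[:2]
        print(c,k,m.sum(),dark[v,u],*[np.round(t,4) for t in fit(p,m,x0,[(0,r/1000,.010)])])
    u,v={"top":(414,246),"scene":(378,320)}[c]
    for q in masks_of(p,"weight_50")[:3]:
        ys,xs=np.where(q["mask"]);print("w",q["bbox"],len(xs),xs.mean(),ys.mean())
    for nm,q in((n,masks_of(p,n)) for n in("balance","watch_glass")):
        q=q[0];ys,xs=np.where(q["mask"]);print(nm,at(p,xs.mean(),ys.mean(),.01))
    b={"top":(360,210,460,300),"scene":(310,285,430,390)}[c]
    x=np.vstack([cv2.resize(im[b[1]:b[3],b[0]:b[2]],(400,360),interpolation=3)])
    b=(130,140,270,250) if c=="top" else(160,150,260,230)
    y=cv2.resize(im[b[1]:b[3],b[0]:b[2]],(400,360),interpolation=3)
    cv2.imwrite(f"pics/crop_{c}.png",np.hstack([x,y])[:,:,::-1])
E
python3 m1.py
```

```text
top c50 263 True [0.5562 0.2068] 0.1285
top c100 451 True [ 0.4512 -0.0858] 0.0832
top c200 634 True [0.5894 0.0124] 0.0868
top c500 996 True [0.4587 0.108 ] 0.0649
w [216.0, 204.4, 250.5, 236.0] 991 230.81029263370334 219.7558022199798
w [407.1, 240.4, 425.7, 261.9] 172 412.6162790697674 250.23837209302326
w [398.8, 237.5, 427.3, 266.4] 248 407.84274193548384 254.45967741935485
balance [0.55553686 0.20739882 0.01      ]
watch_glass [0.39201453 0.27197267 0.01      ]
scene c50 168 True [0.557  0.2084] 0.1921
scene c100 442 True [ 0.4515 -0.0841] 0.1534
scene c200 471 True [0.5899 0.0142] 0.1318
scene c500 752 True [0.4598 0.11  ] 0.1094
w [377.6, 304.6, 391.6, 319.9] 193 383.1295336787565 311.40932642487047
w [365.9, 316.4, 394.3, 335.8] 190 378.3 327.2684210526316
w [370.3, 306.0, 392.0, 327.6] 199 378.36683417085425 318.74874371859295
balance [ 0.3627772  -0.27561687  0.01      ]
watch_glass [0.39119515 0.27051207 0.01      ]
```

View pics/crop_top.png

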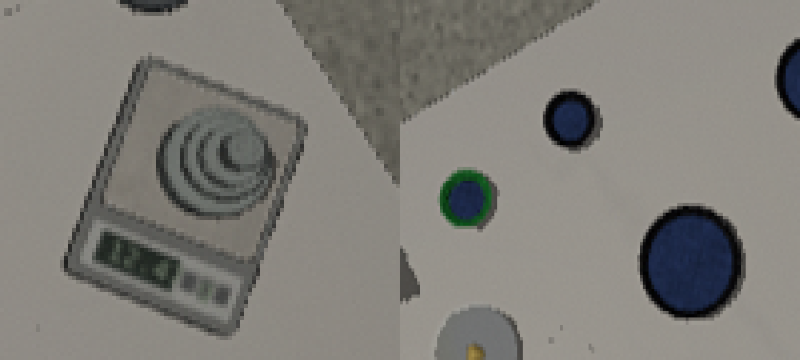

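View pics/crop_scene.png

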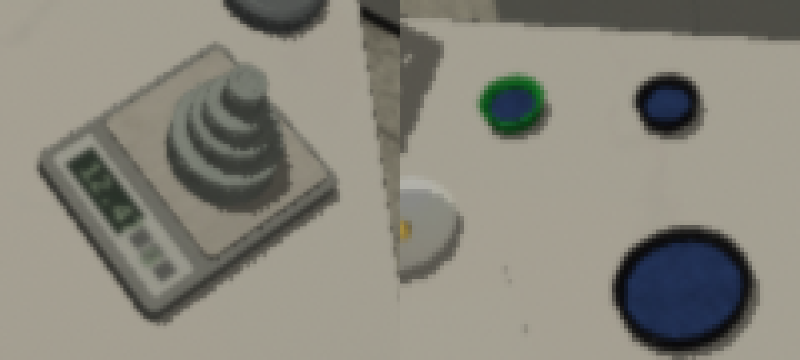

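The crops confirm it: black case_50 at top (190,176), green look-alike at (153,200). The top face of weight_50 is at top (421,247) and scene (384,309). Next I'll locate the stack axis and check it with an overlay.

```bash
cat > m2.py <<'E'
from fit import *
W=[(.018,29,.0237),(.0417,22,.0164),(.0581,16,.0155),(.0736,10,.020)]
pt={"top":read_camera("top"),"scene":read_camera("scene")}
a=at(pt["top"],421.3-.5,247-.5,.0936);b=at(pt["scene"],384.4-.5,308.9-.5,.0936);print(a,b)
ax=(a+b)[:2]/2
out=[]
for c,(b) in (("top",(375,215,445,285)),("scene",(340,290,410,360))):
    p=pt[c];im=cv2.resize(p["color"][b[1]:b[3],b[0]:b[2]],None,fx=8,fy=8,interpolation=cv2.INTER_CUBIC)
    g=im[:400].copy() if 0 else im.copy()
    A=at(p,*((421-.2,247-.5) if c=="top" else (383.9,308.4)),.0936)[:2]
    for i,(z,r,h) in enumerate(W):
        t=np.linspace(0,6.283,80)
        P=np.array([proj(p,(A[0]+r/1e3*np.cos(q),A[1]+r/1e3*np.sin(q),z+h)) for q in t])
        cv2.polylines(g,[((P-b[:2]+.5)*8).astype(np.int32)],True,[(255,0,0),(0,255,0),(255,255,0),(0,255,255)][i],1)
    out.append(cv2.resize(g,(400,400)))
cv2.imwrite("pics/ov.png",cv2.convertScaleAbs(np.hstack(out)[:,:,::-1],alpha=1.3))
E
python3 m2.py
```

```text
[ 0.39447636 -0.28782377  0.0936    ] [ 0.39335766 -0.28861772  0.0936    ]
```

View pics/ov.png

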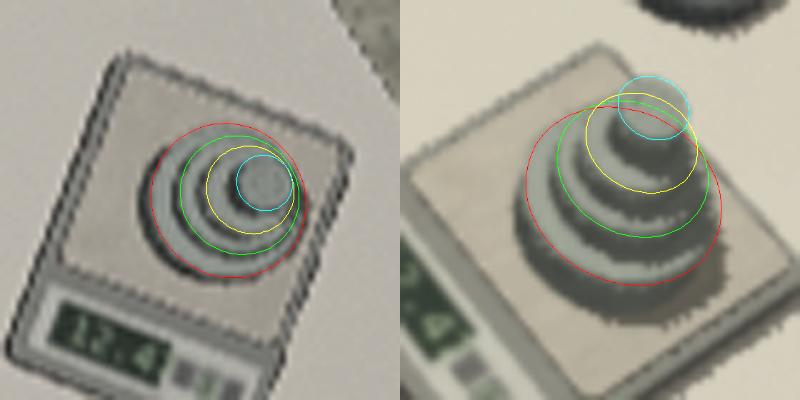

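The overlay fits: the stack is concentric at about (0.394, -0.288), and both cameras agree to about 1 mm. I'm moving now. First stop is a clear table spot at (0.40, 0), where I'll find the fingertip height with a gentle touch.

drive_tool --pt "0 0 0 -0.0209 -0.0298 0 0.4" --pt "0 0 0 -0.0209 -0.0298 0 0.4" --pt "0 0 0 -0.0209 -0.0298 0 0.4" --pt "0 0 0 -0.0209 -0.0298 0 0.4" --pt "0 0 0 -0.0209 -0.0298 0 0.4" --pt "0 0 0 -0.0209 -0.0298 0 0.4" --pt "0 0 0 -0.0209 -0.0298 0 0.4" --pt "0 0 0 -0.0209 -0.0298 0 0.4" --force 30

```text
time: 2.27
tool_pos: [0.3068, 0.3513, 0.2314]
tcp_rot: [0.546, 3.093, 0.001]
wrist_force: [1.6, 0.1, 1.0]
width: 0.401
grip_force: 0.0
```

drive_tool --pt "0 0 0 -0.0209 -0.0298 0 0.4" --pt "0 0 0 -0.0209 -0.0298 0 0.4" --pt "0 0 0 -0.0209 -0.0298 0 0.4" --pt "0 0 0 -0.0209 -0.0298 0 0.4" --pt "0 0 0 -0.0209 -0.0298 0 0.4" --pt "0 0 0 -0.0209 -0.0298 0 0.4" --pt "0 0 0 -0.0209 -0.0298 0 0.4" --pt "0 0 0 -0.0209 -0.0298 0 0.4"

```text
time: 2.93
tool_pos: [0.3822, 0.0699, 0.2318]
tcp_rot: [0.546, 3.092, 0.001]
wrist_force: [1.0, -0.2, -0.0]
width: 0.401
grip_force: 0.0
```

drive_tool --pt "0 0 0 -0.0209 -0.0298 0 0.4" --pt "0 0 0 -0.0209 -0.0298 0 0.4" --pt "0 0 0 0 0 0.04 0.4" --pt "0 0 0 0 0 0.04 0.4" --pt "0 0 0 0 0 0.04 0.4" --pt "0 0 0 0 0 0.04 0.4" --pt "0 0 0 0 0 0.03 0.4" --pt "0 0 0 0 0 0.015 0.4"

```text
time: 3.6
tool_pos: [0.3974, 0.0013, 0.0225]
tcp_rot: [-0.546, -3.087, 0.001]
wrist_force: [-0.0, 0.1, -0.3]
width: 0.403
grip_force: 0.0
```

drive_tool --pt "0 0 0 0 0 0.01 0.4" --pt "0 0 0 0 0 0.002 0.4" --pt "0 0 0 0 0 0 0.4"

```text
time: 3.85
tool_pos: [0.4012, 0.0013, 0.0144]
tcp_rot: [-0.547, -3.094, 0.0]
wrist_force: [0.3, 0.1, -0.1]
width: 0.401
grip_force: 0.0
```

drive_tool --pt "0 0 0 0 0 0.003 0.4" --pt "0 0 0 0 0 0.003 0.4" --pt "0 0 0 0 0 0.003 0.4" --pt "0 0 0 0 0 0.0 0.4"

```text
time: 4.18
tool_pos: [0.4013, 0.0013, 0.0056]
tcp_rot: [0.546, 3.093, 0.0]
wrist_force: [-1.0, -0.8, 0.0]
width: 0.401
grip_force: 0.0
```

drive_tool --pt "0 0 0 0 0 0.001 0.4" --pt "0 0 0 0 0 0.001 0.4"

```text
time: 4.35
tool_pos: [0.4012, 0.0013, 0.0035]
tcp_rot: [0.546, 3.093, 0.0]
wrist_force: [0.4, -1.0, -0.1]
width: 0.399
grip_force: 0.0
```

drive_tool --pt "0 0 0 0 0 0.001 0.4" --pt "0 0 0 0 0 0.0 0.4"

```text
time: 4.52
tool_pos: [0.4008, 0.0013, 0.0022]
tcp_rot: [-0.547, -3.093, 0.0]
wrist_force: [-0.4, 0.4, 0.4]
width: 0.401
grip_force: 0.0
```

drive_tool --pt "0 0 0 0 0 0.001 0.4" --pt "0 0 0 0 0 0.0 0.4"

```text
time: 4.68
tool_pos: [0.4008, 0.0013, 0.0012]
tcp_rot: [-0.547, -3.093, 0.0]
wrist_force: [0.8, -0.4, -0.1]
width: 0.397
grip_force: 0.0
```

drive_tool --pt "0 0 0 0 0 0.001 0.4" --pt "0 0 0 0 0 0.0 0.4"

```text
time: 4.85
tool_pos: [0.4008, 0.0013, 0.0002]
tcp_rot: [-0.547, -3.094, 0.0]
wrist_force: [0.1, -0.4, -0.1]
width: 0.402
grip_force: 0.0
```

drive_tool --pt "0 0 0 0 0 0.0005 0.4" --pt "0 0 0 0 0 0.0 0.4"

```text
time: 5.02
tool_pos: [0.4009, 0.0013, -0.0003]
tcp_rot: [-0.547, -3.093, 0.0]
wrist_force: [-0.3, -0.1, 0.3]
width: 0.402
grip_force: 0.0
```

drive_tool --pt "0 0 0 0 0 0.0005 0.4" --pt "0 0 0 0 0 0.0 0.4"

```text
time: 5.18
tool_pos: [0.4009, 0.0013, -0.0008]
tcp_rot: [-0.547, -3.094, 0.0]
wrist_force: [-0.1, -0.7, 0.0]
width: 0.401
grip_force: 0.0
```

drive_tool --pt "0 0 0 0 0 0.0005 0.4" --pt "0 0 0 0 0 0.0 0.4"

```text
time: 5.35
tool_pos: [0.401, 0.0013, -0.0008]
tcp_rot: [-0.547, -3.093, 0.0]
wrist_force: [-1.8, 0.8, 4.7]
width: 0.397
grip_force: 2.7
```

Contact came at TCP z ≈ -1 mm with a 34 mm opening, so the tips stand 1 mm behind the TCP. That matches the arc model, which gives 0.0, 0.8, 2.2 and 4.8 mm for the four widths. Now to the stack.

drive_tool --pt "0 0 0 0 0 -0.02 0.45" --pt "0 0 0 0 0 -0.04 0.45" --pt "0 0 0 0 0 -0.04 0.45" --pt "0 0 0 0 0 -0.04 0.45" --pt "0 0 0 0 0 -0.02 0.45" --pt "0 0 0 0 0 0 0.45"

```text
time: 5.85
tool_pos: [0.4054, 0.001, 0.1649]
tcp_rot: [0.545, 3.082, 0.002]
wrist_force: [1.8, -0.4, 0.7]
width: 0.447
grip_force: 0.0
```

drive_tool --pt "0 0 0 -0.0116 -0.0343 0 0.45" --pt "0 0 0 -0.0116 -0.0343 0 0.45" --pt "0 0 0 -0.0116 -0.0343 0 0.45" --pt "0 0 0 -0.0116 -0.0343 0 0.45" --pt "0 0 0 -0.0116 -0.0343 0 0.45" --pt "0 0 0 -0.0116 -0.0343 0 0.45" --pt "0 0 0 -0.0116 -0.0343 0 0.45" --pt "0 0 0 -0.0116 -0.0343 0 0.45"

```text
time: 6.52
tool_pos: [0.393, -0.2897, 0.1576]
tcp_rot: [-0.547, -3.092, -0.001]
wrist_force: [1.2, -0.3, 1.0]
width: 0.447
grip_force: 0.0
```

drive_tool --pt "0 0 0 0 0 0.01 0.45" --pt "0 0 0 0 0 0.01 0.45" --pt "0 0 0 0 0 0 0.45" --pt "0 0 0 0 0 0 0.45"

```text
time: 6.85
tool_pos: [0.3927, -0.2862, 0.1367]
tcp_rot: [-0.545, -3.09, -0.004]
wrist_force: [-0.2, 0.3, -0.0]
width: 0.45
grip_force: 0.0
```

drive_tool --pt "0 0 0 -0.0018 -0.0012 0.01 0.45" --pt "0 0 0 0 0 0.015 0.45" --pt "0 0 0 0 0 0.01 0.45" --pt "0 0 0 0 0 0 0.45" --pt "0 0 0 0 0 0 0.45"

```text
time: 7.27
tool_pos: [0.3949, -0.2889, 0.1029]
tcp_rot: [-0.545, -3.092, -0.002]
wrist_force: [-0.1, -1.1, -0.2]
width: 0.45
grip_force: 0.0
```

```bash
python3 - <<'E'
from h import *
s=status.read_state();print(s["tool_pos"],s["tcp_rot"])
p=read_camera("scene");q=read_camera("top")
a=cv2.resize(p["color"][270:350,330:430],(500,400),interpolation=3)
b=cv2.resize(q["color"][215:295,370:430],(300,400),interpolation=3)
cv2.imwrite("pics/close1.png",np.hstack([a,b])[:,:,::-1])
E
```

```text
[ 0.39490887 -0.28894851  0.10293765] [-5.44683659e-01 -3.09225558e+00 -1.58198797e-03]
```

View pics/close1.png

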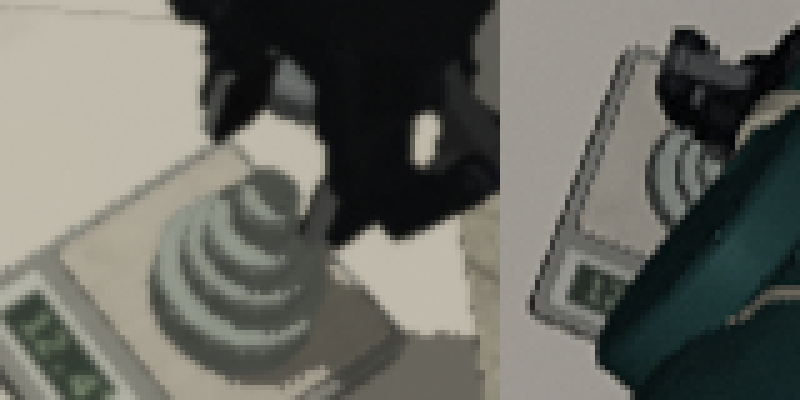

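The fingers straddle weight_50, with the scene-crop tips at (215,140) and (310,235) on either side of the disc at (270,195). Lowering and closing gently.

drive_tool --pt "0 0 0 0.0012 0.0005 0.008 0.45" --pt "0 0 0 0 0 0.007 0.45" --pt "0 0 0 0 0 0.0065 0.45" --pt "0 0 0 0 0 0 0.45" --pt "0 0 0 0 0 0 0.45" --force 25

```text
time: 7.78
tool_pos: [0.3938, -0.2887, 0.0814]
tcp_rot: [-0.547, -3.092, -0.001]
wrist_force: [0.5, -0.7, 0.8]
width: 0.449
grip_force: 0.0
```

drive_tool --pt "0 0 0 0 0 0 0.32" --pt "0 0 0 0 0 0 0.28" --pt "0 0 0 0 0 0 0.25" --pt "0 0 0 0 0 0 0.23" --pt "0 0 0 0 0 0 0.21" --pt "0 0 0 0 0 0 0.15" --pt "0 0 0 0 0 0 0.15" --pt "0 0 0 0 0 0 0.15"

```text
time: 8.45
tool_pos: [0.3947, -0.2894, 0.0828]
tcp_rot: [0.546, 3.093, -0.001]
wrist_force: [-0.2, 0.8, 3.4]
width: 0.214
grip_force: 24.4
```

drive_tool --pt "0 0 0 0 0 -0.003 0.15" --pt "0 0 0 0 0 -0.005 0.15" --pt "0 0 0 0 0 -0.012 0.15" --pt "0 0 0 0 0 -0.02 0.15" --pt "0 0 0 0 0 -0.01 0.15" --pt "0 0 0 0 0 0 0.15" --pt "0 0 0 0 0 0 0.15"

```text
time: 9.03
tool_pos: [0.3951, -0.2898, 0.1334]
tcp_rot: [0.546, 3.091, -0.002]
wrist_force: [0.1, -0.1, -1.0]
width: 0.217
grip_force: 24.4
```

```bash
cat > go.py <<'E'
import sys
from h import *
from scipy.spatial.transform import Rotation as R
s=status.read_state();t=np.array([float(x) for x in sys.argv[1:4]])
d=t-s["tool_pos"];Rm=R.from_rotvec(s["tcp_rot"])
des=R.from_rotvec([-.54659,-3.09317,0])
print("t",round(s["time"],2),"pos",s["tool_pos"].round(4),"tool d",(Rm.inv().apply(d)).round(4),"norm",np.linalg.norm(d).round(3),"rot err deg",np.degrees((Rm.inv()*des).as_rotvec()).round(2),"F",s["wrist_force"].round(1),"w",round(s["width"],3),"g",round(s["grip_force"],1))
E
python3 go.py .5566 .2076 .15; python3 - <<'E'
from h import *
p=read_camera("scene")
a=cv2.resize(p["color"][240:350,320:430],(560,560),interpolation=3)
cv2.imwrite("pics/lift1.png",a[:,:,::-1])
E
```

```text
t 9.03 pos [ 0.3951 -0.2898  0.1334] tool d [ 0.0187  0.5226 -0.0171] norm 0.523 rot err deg [-0.04  0.17  0.  ] F [ 0.1 -0.1 -1. ] w 0.217 g 24.4
```

View pics/lift1.png

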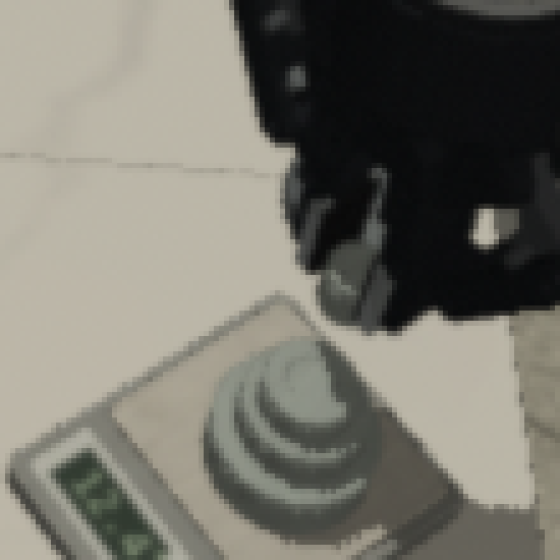

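weight_50 is held (crop ~(345,290)) and the other three weights are undisturbed. On to case_50.

drive_tool --pt "0 0 0 0.0012 0.016 0 0.15" --pt "0 0 0 0.0012 0.03 0 0.15" --pt "0 0 0 0.0012 0.036 0 0.15" --pt "0 0 0 0.0012 0.036 0 0.15" --pt "0 0 0 0.0012 0.036 0 0.15" --pt "0 0 0 0.0012 0.036 0 0.15" --pt "0 0 0 0.0012 0.036 0 0.15" --pt "0 0 0 0.0012 0.036 0 0.15"

```text
time: 9.75
tool_pos: [0.4744, -0.0379, 0.1311]
tcp_rot: [-0.547, -3.092, 0.0]
wrist_force: [1.0, -1.7, -0.4]
width: 0.213
grip_force: 24.5
```

drive_tool --pt "0 0 0 0.0012 0.036 0 0.15" --pt "0 0 0 0.0012 0.036 0 0.15" --pt "0 0 0 0.0012 0.036 0 0.15" --pt "0 0 0 0.0012 0.036 0 0.15" --pt "0 0 0 0.0012 0.036 0 0.15" --pt "0 0 0 0.0012 0.036 0 0.15" --pt "0 0 0 0.0012 0.03 0 0.15" --pt "0 0 0 0.0012 0.012 0 0.15"

```text
time: 10.42
tool_pos: [0.5548, 0.2094, 0.131]
tcp_rot: [-0.543, -3.093, -0.001]
wrist_force: [0.7, 0.0, -0.1]
width: 0.217
grip_force: 24.6
```

drive_tool --pt "0 0 0 0 0 0.02 0.15" --pt "0 0 0 0 0 0.03 0.15" --pt "0 0 0 0 0 0.03 0.15" --pt "0 0 0 0 0 0.01 0.15" --pt "0 0 0 0 0 0 0.15" --pt "0 0 0 0 0 0 0.15"

```text
time: 10.92
tool_pos: [0.5537, 0.2052, 0.0415]
tcp_rot: [-0.547, -3.091, 0.002]
wrist_force: [-0.6, -0.5, 0.4]
width: 0.214
grip_force: 24.5
```

```bash
python3 go.py .5566 .2076 .0144
```

```text
t 10.92 pos [0.5537 0.2052 0.0415] tool d [-0.002   0.0033  0.0271] norm 0.027 rot err deg [-0.09 -0.08 -0.02] F [-0.6 -0.5  0.4] w 0.214 g 24.5
```

drive_tool --pt "0 0 0 -0.002 0.0033 0.008 0.15" --pt "0 0 0 0 0 0.008 0.15" --pt "0 0 0 0 0 0.006 0.15" --pt "0 0 0 0 0 0 0.15" --pt "0 0 0 0 0 0 0.15"

```text
time: 11.33
tool_pos: [0.5573, 0.2082, 0.0201]
tcp_rot: [-0.547, -3.093, 0.0]
wrist_force: [-0.4, 0.2, -0.8]
width: 0.218
grip_force: 24.5
```

drive_tool --pt "0 0 0 0 0 0.001 0.15" --pt "0 0 0 0 0 0.001 0.15" --pt "0 0 0 0 0 0 0.15"

```text
time: 11.58
tool_pos: [0.5577, 0.2084, 0.0184]
tcp_rot: [0.547, 3.093, 0.0]
wrist_force: [0.4, 0.0, -1.2]
width: 0.218
grip_force: 24.5
```

```bash
python3 go.py .5566 .2076 .0144
```

```text
t 11.58 pos [0.5577 0.2084 0.0184] tool d [ 0.0007 -0.0011  0.004 ] norm 0.004 rot err deg [0.01 0.04 0.  ] F [ 0.4  0.  -1.2] w 0.218 g 24.5
```

drive_tool --pt "0 0 0 0 0 0.001 0.15" --pt "0 0 0 0 0 0.001 0.15" --pt "0 0 0 0 0 0.0005 0.15" --pt "0 0 0 0 0 0.0 0.15"

```text
time: 11.92
tool_pos: [0.5574, 0.2083, 0.0156]
tcp_rot: [-0.547, -3.093, 0.0]
wrist_force: [1.0, 0.8, 0.1]
width: 0.22
grip_force: 24.5
```

drive_tool --pt "0 0 0 0 0 0.0005 0.15" --pt "0 0 0 0 0 0.0005 0.15" --pt "0 0 0 0 0 0 0.15"

```text
time: 12.17
tool_pos: [0.5575, 0.2083, 0.0147]
tcp_rot: [-0.547, -3.094, 0.0]
wrist_force: [0.3, -0.1, 0.1]
width: 0.216
grip_force: 24.5
```

drive_tool --pt "0 0 0 0 0 0.0005 0.15" --pt "0 0 0 0 0 0 0.15"

```text
time: 12.33
tool_pos: [0.5576, 0.2083, 0.0145]
tcp_rot: [0.547, 3.094, -0.0]
wrist_force: [-1.0, 0.1, 1.2]
width: 0.217
grip_force: 24.7
```

drive_tool --pt "0 0 0 0 0 0.0005 0.15" --pt "0 0 0 0 0 0 0.15"

```text
time: 12.5
tool_pos: [0.5577, 0.2083, 0.0144]
tcp_rot: [-0.547, -3.094, 0.0]
wrist_force: [-1.5, -0.9, 4.0]
width: 0.214
grip_force: 25.0
```

drive_tool --pt "0 0 0 0 0 0.0003 0.15" --pt "0 0 0 0 0 0 0.15"

```text
time: 12.67
tool_pos: [0.5576, 0.2083, 0.0144]
tcp_rot: [-0.547, -3.094, 0.0]
wrist_force: [-2.6, -0.4, 6.5]
width: 0.22
grip_force: 25.1
```

The height matches contact with the felt. Releasing gently.

drive_tool --pt "0 0 0 0 0 -0.0005 0.24" --pt "0 0 0 0 0 0 0.26" --pt "0 0 0 0 0 0 0.3" --pt "0 0 0 0 0 0 0.36" --pt "0 0 0 0 0 0 0.42" --pt "0 0 0 0 0 -0.01 0.42" --pt "0 0 0 0 0 -0.02 0.42" --pt "0 0 0 0 0 -0.03 0.42"

```text
time: 13.33
tool_pos: [0.5549, 0.2074, 0.072]
tcp_rot: [-0.546, -3.088, 0.005]
wrist_force: [-0.3, -0.4, -0.1]
width: 0.426
grip_force: 0.0
```

drive_tool --pt "0 0 0 0 0 -0.035 0.6" --pt "0 0 0 0 0 -0.02 0.6" --pt "0 0 0 -0.0012 -0.02 0 0.6" --pt "0 0 0 -0.0012 -0.034 0 0.6" --pt "0 0 0 -0.0012 -0.036 0 0.6" --pt "0 0 0 -0.0012 -0.036 0 0.6" --pt "0 0 0 -0.0012 -0.036 0 0.6" --pt "0 0 0 -0.0012 -0.036 0 0.6"

```text
time: 14.0
tool_pos: [0.4959, 0.0186, 0.1298]
tcp_rot: [0.545, 3.093, 0.0]
wrist_force: [0.8, -0.0, 0.7]
width: 0.6
grip_force: 0.0
```

```bash
python3 go.py .394 -.288 .12; python3 - <<'E'
from h import *
p=read_camera("scene");q=read_camera("top")
a=cv2.resize(p["color"][150:230,190:270],(400,400),interpolation=3)
b=cv2.resize(q["color"][215:285,375:445],(400,400),interpolation=3)
cv2.imwrite("pics/c50.png",np.hstack([a,b])[:,:,::-1])
E
```

```text
t 14.0 pos [0.4959 0.0186 0.1298] tool d [-0.0091 -0.3229  0.0098] norm 0.323 rot err deg [0.02 0.09 0.05] F [ 0.8 -0.   0.7] w 0.6 g 0.0
```

View pics/c50.png

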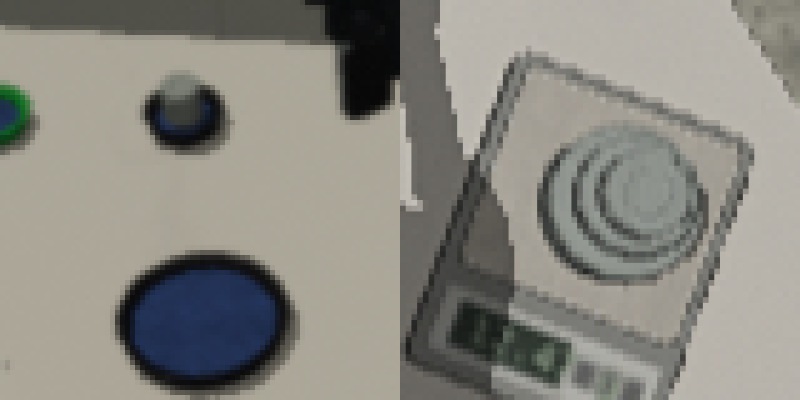

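weight_50 stands upright in case_50 (crop (180,100)), and the remaining three-weight stack is still in place. Next is weight_100.

drive_tool --pt "0 0 0 -0.0009 -0.033 0 0.6" --pt "0 0 0 -0.0009 -0.036 0 0.6" --pt "0 0 0 -0.0009 -0.036 0 0.6" --pt "0 0 0 -0.0009 -0.036 0 0.6" --pt "0 0 0 -0.0009 -0.036 0 0.6" --pt "0 0 0 -0.0009 -0.036 0 0.6" --pt "0 0 0 -0.0009 -0.036 0 0.6" --pt "0 0 0 -0.0009 -0.036 0 0.6"

```text
time: 14.77
tool_pos: [0.4057, -0.2516, 0.1299]
tcp_rot: [0.546, 3.092, -0.0]
wrist_force: [0.7, -0.3, 0.2]
width: 0.603
grip_force: 0.0
```

drive_tool --pt "0 0 0 -0.0009 -0.028 0 0.6" --pt "0 0 0 -0.0009 -0.01 0.01 0.6" --pt "0 0 0 0 0 0.02 0.6" --pt "0 0 0 0 0 0.01 0.6" --pt "0 0 0 0 0 0 0.6" --pt "0 0 0 0 0 0 0.6"

```text
time: 15.27
tool_pos: [0.3939, -0.2851, 0.088]
tcp_rot: [-0.545, -3.092, -0.003]
wrist_force: [-0.8, 0.0, 1.1]
width: 0.597
grip_force: 0.0
```

```bash
python3 go.py .394 -.2885 .0643
```

```text
t 15.27 pos [ 0.3939 -0.2851  0.088 ] tool d [-0.0013 -0.0032  0.0237] norm 0.024 rot err deg [ 0.08 -0.12  0.06] F [-0.8  0.   1.1] w 0.597 g 0.0
```

drive_tool --pt "0 0 0 -0.0013 -0.0032 0.008 0.6" --pt "0 0 0 0 0 0.008 0.6" --pt "0 0 0 0 0 0.007 0.6" --pt "0 0 0 0 0 0 0.6" --pt "0 0 0 0 0 0 0.5" --pt "0 0 0 0 0 0 0.44"

```text
time: 15.77
tool_pos: [0.3944, -0.29, 0.066]
tcp_rot: [-0.546, -3.094, -0.0]
wrist_force: [-0.1, 0.3, 0.3]
width: 0.443
grip_force: 0.0
```

```bash
python3 go.py .394 -.2885 .0643
```

```text
t 15.77 pos [ 0.3944 -0.29    0.066 ] tool d [0.0009 0.0013 0.0017] norm 0.002 rot err deg [0.01 0.02 0.01] F [-0.1  0.3  0.3] w 0.443 g 0.0
```

drive_tool --pt "0 0 0 0.0009 0.001 0.0017 0.43" --pt "0 0 0 0 0 0 0.41" --pt "0 0 0 0 0 0 0.39" --pt "0 0 0 0 0 0 0.37" --pt "0 0 0 0 0 0 0.35" --pt "0 0 0 0 0 0 0.3" --pt "0 0 0 0 0 0 0.3" --pt "0 0 0 0 0 0 0.3" --force 30

```text
time: 16.43
tool_pos: [0.394, -0.2889, 0.0647]
tcp_rot: [0.547, 3.094, 0.0]
wrist_force: [-0.7, 2.4, 5.4]
width: 0.354
grip_force: 29.5
```

drive_tool --pt "0 0 0 0 0 -0.003 0.3" --pt "0 0 0 0 0 -0.005 0.3" --pt "0 0 0 0 0 -0.012 0.3" --pt "0 0 0 0 0 -0.02 0.3" --pt "0 0 0 0 0 -0.02 0.3" --pt "0 0 0 0 0 0 0.3"

```text
time: 16.93
tool_pos: [0.3963, -0.2911, 0.1284]
tcp_rot: [0.545, 3.087, -0.006]
wrist_force: [1.1, -1.1, 0.2]
width: 0.352
grip_force: 29.8
```

```bash
python3 go.py .4514 -.085 .12
```

```text
t 16.93 pos [ 0.3963 -0.2911  0.1284] tool d [0.0189 0.2125 0.0077] norm 0.213 rot err deg [-0.15  0.44  0.  ] F [ 1.1 -1.1  0.2] w 0.352 g 29.8
```

drive_tool --pt "0 0 0 0.0023 0.015 0 0.3" --pt "0 0 0 0.0023 0.03 0 0.3" --pt "0 0 0 0.0023 0.034 0 0.3" --pt "0 0 0 0.0023 0.036 0 0.3" --pt "0 0 0 0.0023 0.036 0 0.3" --pt "0 0 0 0.0023 0.032 0 0.3" --pt "0 0 0 0.0023 0.02 0 0.3" --pt "0 0 0 0.0023 0.008 0 0.3"

```text
time: 17.6
tool_pos: [0.4491, -0.0819, 0.1236]
tcp_rot: [-0.542, -3.094, -0.001]
wrist_force: [0.3, -0.2, -0.9]
width: 0.357
grip_force: 29.9
```

drive_tool --pt "0 0 0 0 0 0.02 0.3" --pt "0 0 0 0 0 0.03 0.3" --pt "0 0 0 0 0 0.03 0.3" --pt "0 0 0 0 0 0.007 0.3" --pt "0 0 0 0 0 0 0.3" --pt "0 0 0 0 0 0 0.3" --pt "0 0 0 0 0 0 0.3"

```text
time: 18.18
tool_pos: [0.4503, -0.0851, 0.0388]
tcp_rot: [0.547, 3.091, -0.0]
wrist_force: [-0.1, 0.2, -1.1]
width: 0.355
grip_force: 30.0
```

```bash
python3 go.py .4514 -.085 .0116
```

```text
t 18.18 pos [ 0.4503 -0.0851  0.0388] tool d [-0.0009  0.0005  0.0272] norm 0.027 rot err deg [ 0.01  0.18 -0.03] F [-0.1  0.2 -1.1] w 0.355 g 30.0
```

drive_tool --pt "0 0 0 -0.0009 0.0005 0.009 0.3" --pt "0 0 0 0 0 0.008 0.3" --pt "0 0 0 0 0 0.006 0.3" --pt "0 0 0 0 0 0 0.3" --pt "0 0 0 0 0 0 0.3"

```text
time: 18.6
tool_pos: [0.4492, -0.084, 0.0137]
tcp_rot: [-0.546, -3.092, -0.0]
wrist_force: [0.5, -0.9, -1.5]
width: 0.347
grip_force: 30.0
```

drive_tool --pt "0 0 0 0 0 0.001 0.3" --pt "0 0 0 0 0 0.001 0.3" --pt "0 0 0 0 0 0 0.3"

```text
time: 18.85
tool_pos: [0.45, -0.0842, 0.0123]
tcp_rot: [0.547, 3.094, -0.0]
wrist_force: [-0.3, -0.1, -1.0]
width: 0.351
grip_force: 30.0
```

drive_tool --pt "0 0 0 0 0 0.0005 0.3" --pt "0 0 0 0 0 0.0005 0.3" --pt "0 0 0 0 0 0 0.3"

```text
time: 19.1
tool_pos: [0.4502, -0.0842, 0.0119]
tcp_rot: [0.547, 3.093, -0.0]
wrist_force: [-1.5, 0.2, 4.2]
width: 0.35
grip_force: 30.5
```

Contact at the expected height. Releasing.

drive_tool --pt "0 0 0 0 0 0 0.37" --pt "0 0 0 0 0 0 0.39" --pt "0 0 0 0 0 0 0.42" --pt "0 0 0 0 0 0 0.48" --pt "0 0 0 0 0 0 0.56" --pt "0 0 0 0 0 -0.01 0.56" --pt "0 0 0 0 0 -0.02 0.56" --pt "0 0 0 0 0 -0.03 0.56"

```text
time: 19.77
tool_pos: [0.4472, -0.0835, 0.07]
tcp_rot: [-0.546, -3.088, -0.001]
wrist_force: [-0.1, -0.3, -0.1]
width: 0.559
grip_force: 0.0
```

drive_tool --pt "0 0 0 0 0 -0.03 0.7" --pt "0 0 0 0 0 -0.02 0.74" --pt "0 0 0 -0.0023 -0.02 0 0.74" --pt "0 0 0 -0.0023 -0.034 0 0.74" --pt "0 0 0 -0.0023 -0.036 0 0.74" --pt "0 0 0 -0.0023 -0.036 0 0.74" --pt "0 0 0 -0.0023 -0.034 0 0.74" --pt "0 0 0 -0.0023 -0.026 0 0.74"

```text
time: 20.43
tool_pos: [0.3984, -0.266, 0.1224]
tcp_rot: [0.548, 3.092, -0.002]
wrist_force: [0.0, 0.1, -1.1]
width: 0.742
grip_force: 0.0
```

```bash
python3 go.py .394 -.2885 .07; python3 - <<'E'
from h import *
p=read_camera("scene")
cv2.imwrite("pics/c100.png",cv2.resize(p["color"][150:390,170:430],(700,600),interpolation=3)[:,:,::-1])
E
```

```text
t 20.43 pos [ 0.3984 -0.266   0.1224] tool d [-0.0036 -0.0226  0.0524] norm 0.057 rot err deg [-0.05  0.1  -0.04] F [ 0.   0.1 -1.1] w 0.742 g 0.0
```

View pics/c100.png

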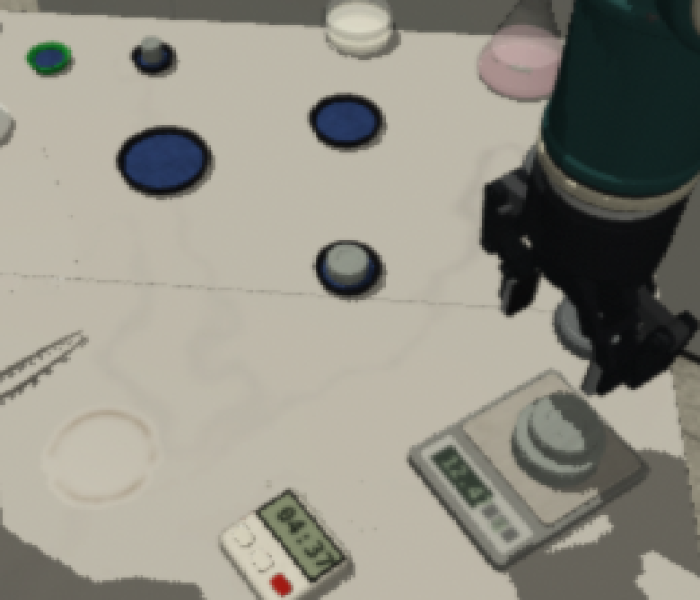

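weight_100 sits flat in case_100 (crop (348,262)). The 500/200 pair on the balance is intact. Next is weight_200.

drive_tool --pt "0 0 0 -0.002 -0.013 0 0.74" --pt "0 0 0 -0.0016 -0.0096 0.01 0.74" --pt "0 0 0 0 0 0.02 0.74" --pt "0 0 0 0 0 0.02 0.74" --pt "0 0 0 0 0 0 0.74" --pt "0 0 0 0 0 0 0.74" --pt "0 0 0 0 0 0 0.74" --force 40

```text
time: 21.07
tool_pos: [0.3951, -0.2859, 0.0716]
tcp_rot: [0.545, 3.094, 0.0]
wrist_force: [0.1, -0.5, 0.6]
width: 0.739
grip_force: 0.0
```

```bash
python3 go.py .394 -.2885 .0465
```

```text
t 21.07 pos [ 0.3951 -0.2859  0.0716] tool d [ 0.0002 -0.0028  0.0251] norm 0.025 rot err deg [0.01 0.03 0.05] F [ 0.1 -0.5  0.6] w 0.739 g 0.0
```

drive_tool --pt "0 0 0 0 -0.0028 0.008 0.74" --pt "0 0 0 0 0 0.008 0.74" --pt "0 0 0 0 0 0.008 0.7" --pt "0 0 0 0 0 0 0.64" --pt "0 0 0 0 0 0 0.58" --pt "0 0 0 0 0 0 0.58"

```text
time: 21.57
tool_pos: [0.3937, -0.2887, 0.0471]
tcp_rot: [-0.547, -3.093, -0.0]
wrist_force: [0.3, -0.5, 0.2]
width: 0.581
grip_force: 0.0
```

```bash
python3 go.py .394 -.2885 .0465
```

```text
t 21.57 pos [ 0.3937 -0.2887  0.0471] tool d [-0.0002  0.0002  0.0006] norm 0.001 rot err deg [0.01 0.01 0.  ] F [ 0.3 -0.5  0.2] w 0.581 g 0.0
```

drive_tool --pt "0 0 0 0 0 0 0.56" --pt "0 0 0 0 0 0 0.54" --pt "0 0 0 0 0 0 0.52" --pt "0 0 0 0 0 0 0.5" --pt "0 0 0 0 0 0 0.48" --pt "0 0 0 0 0 0 0.43" --pt "0 0 0 0 0 0 0.43" --pt "0 0 0 0 0 0 0.43"

```text
time: 22.23
tool_pos: [0.3941, -0.2887, 0.048]
tcp_rot: [0.547, 3.093, 0.0]
wrist_force: [-0.8, 3.0, 5.2]
width: 0.488
grip_force: 39.7
```

drive_tool --pt "0 0 0 0 0 -0.003 0.43" --pt "0 0 0 0 0 -0.005 0.43" --pt "0 0 0 0 0 -0.012 0.43" --pt "0 0 0 0 0 -0.02 0.43" --pt "0 0 0 0 0 -0.02 0.43" --pt "0 0 0 0 0 0 0.43" --pt "0 0 0 0 0 0 0.43"

```text
time: 22.82
tool_pos: [0.3947, -0.2896, 0.1084]
tcp_rot: [0.546, 3.091, -0.003]
wrist_force: [0.9, 0.1, -2.2]
width: 0.488
grip_force: 40.9
```

```bash
python3 go.py .5897 .0133 .12
```

```text
t 22.82 pos [ 0.3947 -0.2896  0.1084] tool d [-0.0795  0.3514 -0.0119] norm 0.36 rot err deg [-0.07  0.21  0.  ] F [ 0.9  0.1 -2.2] w 0.488 g 40.9
```

drive_tool --pt "0 0 0 -0.003 0.014 -0.005 0.43" --pt "0 0 0 -0.006 0.026 0 0.43" --pt "0 0 0 -0.0075 0.033 0 0.43" --pt "0 0 0 -0.0075 0.034 0 0.43" --pt "0 0 0 -0.0075 0.034 0 0.43" --pt "0 0 0 -0.0075 0.034 0 0.43" --pt "0 0 0 -0.0075 0.034 0 0.43" --pt "0 0 0 -0.0075 0.034 0 0.43"

```text
time: 23.48
tool_pos: [0.527, -0.0772, 0.1102]
tcp_rot: [-0.546, -3.091, 0.0]
wrist_force: [0.6, -0.1, -1.8]
width: 0.488
grip_force: 41.0
```

drive_tool --pt "0 0 0 -0.0075 0.033 0 0.43" --pt "0 0 0 -0.0075 0.033 0 0.43" --pt "0 0 0 -0.006 0.026 0 0.43" --pt "0 0 0 -0.004 0.016 0.01 0.43" --pt "0 0 0 0 0 0.03 0.43" --pt "0 0 0 0 0 0.025 0.43" --pt "0 0 0 0 0 0.01 0.43" --pt "0 0 0 0 0 0 0.43"

```text
time: 24.15
tool_pos: [0.5836, 0.0141, 0.032]
tcp_rot: [-0.545, -3.084, 0.003]
wrist_force: [-0.0, 0.0, -1.2]
width: 0.487
grip_force: 41.0
```

drive_tool --pt "0 0 0 0 0 0 0.43" --pt "0 0 0 0 0 0 0.43"

```text
time: 24.32
tool_pos: [0.5891, 0.0136, 0.0382]
tcp_rot: [0.547, 3.092, 0.0]
wrist_force: [-0.2, 0.3, -1.0]
width: 0.485
grip_force: 41.0
```

```bash
python3 go.py .5897 .0133 .0113
```

```text
t 24.32 pos [0.5891 0.0136 0.0382] tool d [-0.0006 -0.0001  0.0269] norm 0.027 rot err deg [ 0.03  0.11 -0.03] F [-0.2  0.3 -1. ] w 0.485 g 41.0
```

drive_tool --pt "0 0 0 -0.0006 0 0.008 0.43" --pt "0 0 0 0 0 0.008 0.43" --pt "0 0 0 0 0 0.006 0.43" --pt "0 0 0 0 0 0.002 0.43" --pt "0 0 0 0 0 0 0.43" --pt "0 0 0 0 0 0 0.43"

```text
time: 24.82
tool_pos: [0.5886, 0.0137, 0.013]
tcp_rot: [-0.547, -3.093, 0.0]
wrist_force: [-0.9, 0.9, -2.4]
width: 0.492
grip_force: 41.0
```

drive_tool --pt "0 0 0 0 0 0.001 0.43" --pt "0 0 0 0 0 0.0005 0.43" --pt "0 0 0 0 0 0 0.43"

```text
time: 25.07
tool_pos: [0.589, 0.0137, 0.0119]
tcp_rot: [0.547, 3.093, 0.0]
wrist_force: [0.4, -0.1, -2.1]
width: 0.489
grip_force: 41.0
```

drive_tool --pt "0 0 0 0 0 0.0005 0.43" --pt "0 0 0 0 0 0.0005 0.43" --pt "0 0 0 0 0 0 0.43"

```text
time: 25.32
tool_pos: [0.5891, 0.0137, 0.0117]
tcp_rot: [0.547, 3.093, 0.0]
wrist_force: [-3.0, 0.0, 4.4]
width: 0.489
grip_force: 41.7
```

drive_tool --pt "0 0 0 0 0 0 0.51" --pt "0 0 0 0 0 0 0.53" --pt "0 0 0 0 0 0 0.56" --pt "0 0 0 0 0 0 0.62" --pt "0 0 0 0 0 0 0.7" --pt "0 0 0 0 0 -0.01 0.7" --pt "0 0 0 0 0 -0.02 0.7" --pt "0 0 0 0 0 -0.03 0.7"

```text
time: 25.98
tool_pos: [0.5861, 0.0138, 0.0689]
tcp_rot: [-0.546, -3.087, 0.002]
wrist_force: [-0.0, 0.3, -1.0]
width: 0.699
grip_force: 0.0
```

drive_tool --pt "0 0 0 0 0 -0.03 0.9" --pt "0 0 0 0.004 -0.018 0 0.9" --pt "0 0 0 0.007 -0.034 0 0.9" --pt "0 0 0 0.008 -0.035 0 0.9" --pt "0 0 0 0.008 -0.035 0 0.9" --pt "0 0 0 0.008 -0.035 0 0.9" --pt "0 0 0 0.008 -0.035 0 0.9" --pt "0 0 0 0.008 -0.035 0 0.9"

```text
time: 26.65
tool_pos: [0.4623, -0.1833, 0.1017]
tcp_rot: [0.546, 3.093, -0.001]
wrist_force: [0.2, -0.8, 0.6]
width: 0.902
grip_force: 0.0
```

```bash
python3 go.py .394 -.2885 .09; python3 - <<'E'
from h import *
p=read_camera("scene")
cv2.imwrite("pics/c200.png",cv2.resize(p["color"][150:390,170:430],(700,600),interpolation=3)[:,:,::-1])
E
```

```text
t 26.65 pos [ 0.4623 -0.1833  0.1017] tool d [ 0.0282 -0.1223  0.0117] norm 0.126 rot err deg [-0.    0.1   0.03] F [ 0.2 -0.8  0.6] w 0.902 g 0.0
```

View pics/c200.png

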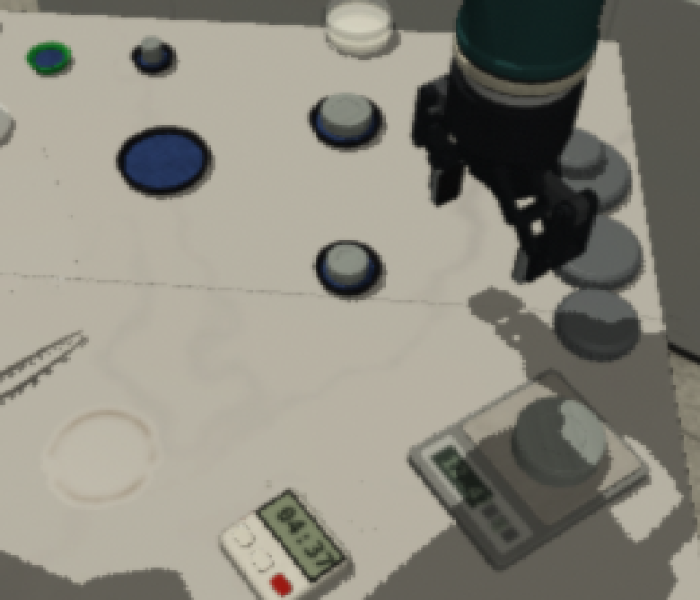

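weight_200 is in case_200 (crop (346,116)), and weight_500 stands alone on the pan. Next is weight_500.

drive_tool --pt "0 0 0 0.007 -0.03 0 0.9" --pt "0 0 0 0.008 -0.035 0 0.9" --pt "0 0 0 0.008 -0.035 0 0.9" --pt "0 0 0 0.0052 -0.0223 0 0.9" --pt "0 0 0 0 0 0.02 0.9" --pt "0 0 0 0 0 0.02 0.9" --pt "0 0 0 0 0 0 0.9" --pt "0 0 0 0 0 0 0.9" --force 60

```text
time: 27.37
tool_pos: [0.3939, -0.2866, 0.0603]
tcp_rot: [-0.547, -3.091, -0.002]
wrist_force: [0.4, 0.1, -0.3]
width: 0.898
grip_force: 0.0
```

```bash
python3 go.py .394 -.2885 .0222
```

```text
t 27.37 pos [ 0.3939 -0.2866  0.0603] tool d [-0.0009 -0.0018  0.0381] norm 0.038 rot err deg [ 0.06 -0.12 -0.02] F [ 0.4  0.1 -0.3] w 0.898 g 0.0
```

drive_tool --pt "0 0 0 -0.0009 -0.0018 0.01 0.9" --pt "0 0 0 0 0 0.01 0.9" --pt "0 0 0 0 0 0.01 0.9" --pt "0 0 0 0 0 0.007 0.88" --pt "0 0 0 0 0 0 0.82" --pt "0 0 0 0 0 0 0.75"

```text
time: 27.87
tool_pos: [0.3945, -0.2887, 0.023]
tcp_rot: [-0.546, -3.092, -0.001]
wrist_force: [0.5, 0.7, 1.2]
width: 0.753
grip_force: 0.0
```

```bash
python3 go.py .394 -.2885 .0222
```

```text
t 27.87 pos [ 0.3945 -0.2887  0.023 ] tool d [ 0.0005 -0.      0.0008] norm 0.001 rot err deg [ 0.04 -0.07  0.02] F [0.5 0.7 1.2] w 0.753 g 0.0
```

drive_tool --pt "0 0 0 0 0 0 0.73" --pt "0 0 0 0 0 0 0.71" --pt "0 0 0 0 0 0 0.69" --pt "0 0 0 0 0 0 0.67" --pt "0 0 0 0 0 0 0.65" --pt "0 0 0 0 0 0 0.59" --pt "0 0 0 0 0 0 0.58" --pt "0 0 0 0 0 0 0.58"

```text
time: 28.53
tool_pos: [0.3955, -0.2891, 0.0249]
tcp_rot: [0.547, 3.093, 0.001]
wrist_force: [0.3, 5.0, 6.7]
width: 0.65
grip_force: 61.9
```

drive_tool --pt "0 0 0 0 0 -0.003 0.58" --pt "0 0 0 0 0 -0.005 0.58" --pt "0 0 0 0 0 -0.012 0.58" --pt "0 0 0 0 0 -0.02 0.58" --pt "0 0 0 0 0 -0.025 0.58" --pt "0 0 0 0 0 -0.015 0.58" --pt "0 0 0 0 0 0 0.58"

```text
time: 29.12
tool_pos: [0.397, -0.2913, 0.1073]
tcp_rot: [0.546, 3.088, -0.006]
wrist_force: [0.3, -0.2, -4.1]
width: 0.651
grip_force: 65.1
```

```bash
python3 go.py .4593 .109 .11
```

```text
t 29.12 pos [ 0.397  -0.2913  0.1073] tool d [ 0.0786  0.3975 -0.0043] norm 0.405 rot err deg [-0.15  0.39  0.  ] F [ 0.3 -0.2 -4.1] w 0.651 g 65.1
```

drive_tool --pt "0 0 0 0.002 0.012 0 0.58" --pt "0 0 0 0.005 0.024 0 0.58" --pt "0 0 0 0.006 0.031 0 0.58" --pt "0 0 0 0.0065 0.033 0 0.58" --pt "0 0 0 0.0065 0.033 0 0.58" --pt "0 0 0 0.0065 0.033 0 0.58" --pt "0 0 0 0.0065 0.033 0 0.58" --pt "0 0 0 0.0065 0.033 0 0.58"

```text
time: 29.78
tool_pos: [0.4296, -0.0535, 0.1017]
tcp_rot: [-0.547, -3.09, -0.0]
wrist_force: [1.3, -0.5, -5.1]
width: 0.655
grip_force: 65.1
```

drive_tool --pt "0 0 0 0.0065 0.033 0 0.58" --pt "0 0 0 0.0065 0.033 0 0.58" --pt "0 0 0 0.0065 0.033 0 0.58" --pt "0 0 0 0.006 0.03 0 0.58" --pt "0 0 0 0.005 0.023 0 0.58" --pt "0 0 0 0.002 0.01 0.01 0.58" --pt "0 0 0 0 0 0.02 0.58" --pt "0 0 0 0 0 0.025 0.58"

```text
time: 30.45
tool_pos: [0.4569, 0.1086, 0.0479]
tcp_rot: [0.543, 3.093, 0.0]
wrist_force: [0.9, -0.5, -5.2]
width: 0.652
grip_force: 65.3
```

drive_tool --pt "0 0 0 0 0 0.01 0.58" --pt "0 0 0 0 0 0 0.58" --pt "0 0 0 0 0 0 0.58" --pt "0 0 0 0 0 0 0.58"

```text
time: 30.78
tool_pos: [0.4571, 0.1074, 0.0392]
tcp_rot: [0.548, 3.093, 0.0]
wrist_force: [0.6, 0.6, -4.1]
width: 0.646
grip_force: 65.5
```

```bash
python3 go.py .4593 .109 .011
```

```text
t 30.78 pos [0.4571 0.1074 0.0392] tool d [-0.0014  0.0023  0.0282] norm 0.028 rot err deg [ 0.02  0.06 -0.04] F [ 0.6  0.6 -4.1] w 0.646 g 65.5
```

drive_tool --pt "0 0 0 -0.0014 0.0023 0.007 0.58" --pt "0 0 0 0 0 0.007 0.58" --pt "0 0 0 0 0 0.006 0.58" --pt "0 0 0 0 0 0.003 0.58" --pt "0 0 0 0 0 0 0.58" --pt "0 0 0 0 0 0 0.58"

```text
time: 31.28
tool_pos: [0.4584, 0.1092, 0.0154]
tcp_rot: [-0.547, -3.093, 0.001]
wrist_force: [0.5, -0.3, -5.2]
width: 0.652
grip_force: 65.8
```

```bash
python3 go.py .4593 .109 .011
```

```text
t 31.28 pos [0.4584 0.1092 0.0154] tool d [-0.0009  0.0002  0.0044] norm 0.004 rot err deg [-0.03 -0.02 -0.  ] F [ 0.5 -0.3 -5.2] w 0.652 g 65.8
```

drive_tool --pt "0 0 0 -0.0009 0 0.001 0.58" --pt "0 0 0 0 0 0.001 0.58" --pt "0 0 0 0 0 0 0.58"

```text
time: 31.53
tool_pos: [0.4599, 0.109, 0.0139]
tcp_rot: [0.547, 3.093, 0.0]
wrist_force: [-0.6, 0.5, -4.5]
width: 0.648
grip_force: 65.8
```

drive_tool --pt "0 0 0 0 0 0.0007 0.58" --pt "0 0 0 0 0 0.0005 0.58" --pt "0 0 0 0 0 0 0.58"

```text
time: 31.78
tool_pos: [0.4596, 0.109, 0.0126]
tcp_rot: [-0.547, -3.094, 0.0]
wrist_force: [0.5, 0.0, -5.5]
width: 0.655
grip_force: 65.8
```

drive_tool --pt "0 0 0 0 0 0.0005 0.58" --pt "0 0 0 0 0 0.0003 0.58" --pt "0 0 0 0 0 0 0.58"

```text
time: 32.03
tool_pos: [0.4597, 0.109, 0.0123]
tcp_rot: [-0.547, -3.094, 0.0]
wrist_force: [-3.2, -0.5, 2.6]
width: 0.652
grip_force: 66.5
```

drive_tool --pt "0 0 0 0 0 0 0.67" --pt "0 0 0 0 0 0 0.69" --pt "0 0 0 0 0 0 0.72" --pt "0 0 0 0 0 0 0.78" --pt "0 0 0 0 0 0 0.86" --pt "0 0 0 0 0 -0.01 0.88" --pt "0 0 0 0 0 -0.02 0.88" --pt "0 0 0 0 0 -0.03 0.88"

```text
time: 32.7
tool_pos: [0.4572, 0.1085, 0.0706]
tcp_rot: [-0.546, -3.088, 0.003]
wrist_force: [-1.1, 0.2, -0.3]
width: 0.88
grip_force: 0.0
```

drive_tool --pt "0 0 0 0 0 -0.04 0.88" --pt "0 0 0 0 0 -0.04 0.88" --pt "0 0 0 0 0 -0.04 0.88" --pt "0 0 0 0.02 -0.03 0 0.88" --pt "0 0 0 0.02 -0.03 0 0.88" --pt "0 0 0 0.0 -0.035 0 0.88" --pt "0 0 0 0.0 -0.035 0 0.88" --pt "0 0 0 0 -0.035 0 0.88"

```text
time: 33.37
tool_pos: [0.3648, -0.0332, 0.1929]
tcp_rot: [0.543, 3.092, -0.0]
wrist_force: [0.4, -0.7, -0.1]
width: 0.876
grip_force: 0.0
```

drive_tool --pt "0 0 0 0 -0.03 0 0.88" --pt "0 0 0 0 -0.03 0 0.88" --pt "0 0 0 0 0 0 0.88" --pt "0 0 0 0 0 0 0.88"

```text
time: 33.7
tool_pos: [0.3447, -0.0898, 0.1926]
tcp_rot: [0.553, 3.091, 0.0]
wrist_force: [0.1, -0.6, 0.4]
width: 0.877
grip_force: 0.0
```

```bash
python3 go.py .4 0 .2; python3 - <<'E'
from h import *
p=read_camera("scene")
cv2.imwrite("pics/end.png",cv2.resize(p["color"][150:390,140:430],(790,600),interpolation=3)[:,:,::-1])
E
```

```text
t 33.7 pos [ 0.3447 -0.0898  0.1926] tool d [-0.0207  0.1034 -0.0074] norm 0.106 rot err deg [ 0.02  0.11 -0.26] F [ 0.1 -0.6  0.4] w 0.877 g 0.0
```

View pics/end.png

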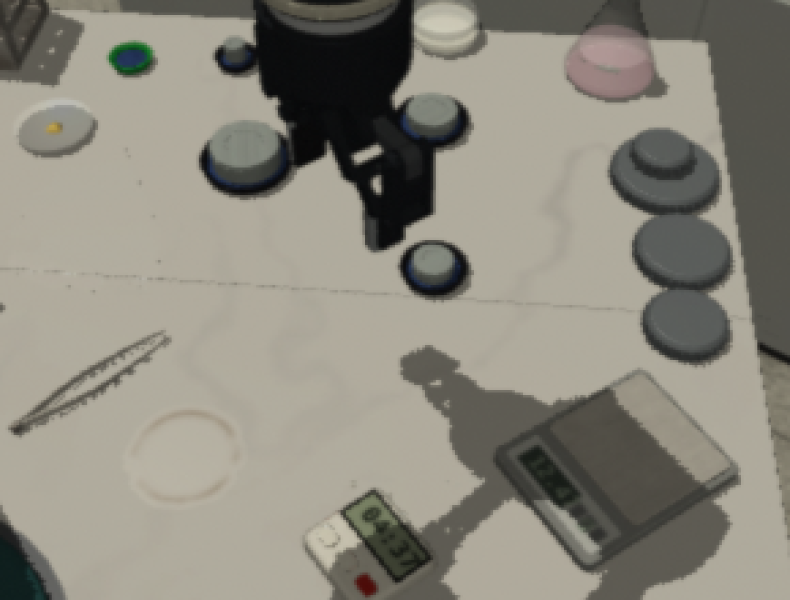

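All four weights stand flat in their cases: 500 at (245,150), 200 at (432,115), 100 at (434,262) and 50 at (236,50). The balance is empty and unmoved, the watch glass hasn't moved, and the gripper is clear.

```bash
python3 -c "
from workcell import workorder
print(workorder.finish_job())"
```

```text
the job is handed in; nothing more can be done
None
```

All four weights are in their own cases, taken from the top down and each lowered to the felt before release; the final picture shows the balance, cases and watch glass still in place, and the job was handed in at about 34 s.

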